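# Find and latch the router's one sound enable button

### The arm

A 7-joint arm with a two-finger parallel gripper is mounted at the origin on the work surface. World frame = base frame: x ahead of the robot, y to its left, z up, the work surface at z = 0. Lengths are in m, angles in degrees, forces in N, time in s.
With the tool pointing down it reaches from about 0.425 to 0.975 m from the base axis. Payload 16.7 kg.
Tool frame: the origin (TCP) lies at the very end of the fingers, on their centre line; the grasp point (between the pads) lies 19 mm behind it; x points along the fingers, z is the direction in which the jaws open and shut, and the axes are right-handed (so a half turn about x gives the same grasp; the last joint's range is limited). The gripper opens to 85 mm and grips with 20 to 120 N. Pads are 22 mm wide; open, the fingers measure 114 mm over their backs; the gripper's body (76 mm by 85 mm) begins 54 mm behind the grasp point. The pads swing forward as they close: fully open they stand 13 mm farther back than shut.
Start: joints at [59.215, 24.414, 4.234, 92.017, -1.954, 63.644, -3.845], TCP at [0.255, -0.625, 0.231] pointing down, gripper open.
Joint ranges: [-163.25, 163.25], [-28.42, 122.38], [-70.27, 78.77], [12.13, 141.07], [-58.53, 238.53], [9.26, 117.41], [-156.51, 156.51]. Speed limits (degrees/s): [108.29, 108.29, 136.94, 136.94, 172.46, 172.46, 172.46].

### API

Orientations are given as [roll, pitch, yaw] about the fixed x, y, z axes, in that order (R = Rz(yaw) Ry(pitch) Rx(roll)).
In Python, from bench import * gives the robot as it stands.
- The arm moves only by the tool move_arm, never from a script. Its argument "steps" is a list of rows, each an object of numbers: "tx", "ty", "tz": the shift along the tool's x, y, z in mm; "yaw": the turn about the tool's x in degrees. In form: [{"tx": .., "ty": .., "tz": .., "yaw": ..}, ...]. A call has exactly 5 rows; each row shifts and turns the commanded pose from where the row before left it, along the tool's axes as they then stand; what a row does not reach is not made up. A row lasts 1/8 s, in which the tool goes at most 62.5 mm and 10.7 degrees, less where a joint would pass 70% of its speed; a pose out of reach is approached as far as the arm can. A call with a gripper value outside its range is refused whole. "grip" is the finger opening in mm, from 0 to 85.4, set as the call begins (left out, the last holds). The fingers move at their own pace and stop on an object; the grip force is fixed at half the most. Time passes only in rows, so rows that do not move let the fingers close, or fill a call up. It gives the time, the measured TCP pose, the force and the opening at its end, in the units of the state.
- read_state(): the state, without advancing time (a new reading comes with each control period).
- capture(name): name is "scene" or "top" or "wrist"; returns a dict with "pixels" (420x560x3 uint8, red, green, blue), "z_map" (420x560 float32, m along the optical axis (not along the pixel's ray), 0 where there is no reading), "camera_matrix" (3x3 intrinsics, pixels), "dist_coeffs" ([k1, k2, p1, p2, k3] as OpenCV has them; the pictures are not rectified), "pose" (4x4, takes a point from camera to world coordinates); the wrist camera has in their place "hand_eye" (4x4, takes a point from camera to tool coordinates, whose origin is the TCP and whose axes are the tool frame's). Camera axes: x right, y down, z forward; pixel columns grow to the right and rows downward; lengths in m; the calibration is good to about 2 mm. A picture is of the moment at which its call begins: read the wrist's pose just before it.
- hand_in(): hands the job in, once; it reports no verdict.
The state is a dict: "clock": time; "qpos": joint angles; "joint_vel": joint speeds; "joint_efforts": joint torques, N m; "tool_pos": TCP position; "tool_rot": TCP orientation; "ft_force": force on the tool from outside, world axes, zero at the start; "wrist_torque": the same for the moment, N m; "grip_width": finger opening in m.
Only numpy, scipy, OpenCV 4.12 (cv2) and the standard library are available. Lean on these libraries where they do the work, as an engineer would, in place of code of your own. Each camera call takes 0.05 s, during which the arm holds its last target.

### The job

Of the three green palm buttons on the router bench only one still has its snap action. Press the green buttons gently and slowly, straight down, until you come to the one that snaps over and stays down, and leave it latched down; give up any that stays soft to the bottom and let it come back up, without forcing it. Do not press the red stop button.

Things in the scene. Friction and masses are not known exactly. Their poses are not given: they have to be found in the camera images.
- button_a: Green palm button, one of three alike: flat round cap 36 mm wide, 12 mm thick, on a fixed grey box 72 x 72 mm, 46 mm high. Origin: centre of the cap's top, 76 mm above the bench; z up. Travel 10 mm down. If sound: 1.6 N, peak 6.5 N at 2.7 mm, breakover at 6 mm, then it drops to 10 mm and stays. If worn: 0.8 N rising evenly to 3.5 N at 10 mm, springs back. Over 25 N breaks it.
- button_b: Green palm button, one of three alike: flat round cap 36 mm wide, 12 mm thick, on a fixed grey box 72 x 72 mm, 46 mm high. Origin: centre of the cap's top, 76 mm above the bench; z up. Travel 10 mm down. If sound: 1.6 N, peak 6.5 N at 2.7 mm, breakover at 6 mm, then it drops to 10 mm and stays. If worn: 0.8 N rising evenly to 3.5 N at 10 mm, springs back. Over 25 N breaks it.
- button_c: Green palm button, one of three alike: flat round cap 36 mm wide, 12 mm thick, on a fixed grey box 72 x 72 mm, 46 mm high. Origin: centre of the cap's top, 76 mm above the bench; z up. Travel 10 mm down. If sound: 1.6 N, peak 6.5 N at 2.7 mm, breakover at 6 mm, then it drops to 10 mm and stays. If worn: 0.8 N rising evenly to 3.5 N at 10 mm, springs back. Over 25 N breaks it.
- button_red: Red stop button, not to be pressed. Same cap (36 mm across) on the same kind of grey square box (72 x 72 mm, 46 mm high) screwed flat to the bench. The origin is the centre of the cap's top face, 76 mm above the bench; z points up.

How it is judged:
By the outcome, as a careful person would: the job done as asked, in the order asked, and still so for the second after the job is handed in, with the robot touching nothing.
It also fails if it takes over 51 s, if anything falls off the work surface, if the arm or the gripper's body presses on something with over 40 N, if the wrist force passes 120 N, or if a joint passes its speed limit or range.

## Working session

There is one attempt and no reset: what is moved stays moved. The work goes in short steps, Python scripts to look and compute and a tool call to move; the robot and the scene stay as the last step left them, time stands still between calls to the robot, and variables do not carry over. Pictures are saved under pics/ and viewed, and the job is handed in when it is done.

Besides the shell and the picture viewer there is one more tool, called after "Emit:" by a JSON object that holds its "api" and its "payload", one argument or row to a line. move_arm: Moves the arm, as the interface text tells. Its arguments: {"type":"object","properties":{"steps":{"type":"array","items":{"type":"object","properties":{"tx":{"type":"number"},"ty":{"type":"number"},"tz":{"type":"number"},"yaw":{"type":"number"}}}},"grip":{"type":"number"}},"required":["steps"]}

```bash
mkdir -p pics; ls; python3 - <<'E'
from bench import *
import cv2,pickle
s=read_state();print(s)
for n in("scene","top"):
    c=capture(n);pickle.dump(c,open(n+'.pkl','wb'))
    cv2.imwrite(f'pics/{n}1.png',c["pixels"][:,:,::-1])
E
```

```text
pics
{'clock': 0.0, 'qpos': array([59.21528643, 24.45080149,  4.23097273, 92.05116354, -1.95389381,
       63.64226746, -3.84475265]), 'joint_vel': array([ 0.00134613,  0.06952945, -0.0350826 , -0.00023445,  0.04846348,
       -0.08232967,  0.01652946]), 'joint_efforts': array([-6.27820755e-04, -9.49837089e+01,  3.76028940e+00, -4.63509071e+01,
        1.92314771e-02,  1.01682570e-02, -8.07976448e-05]), 'tool_pos': array([ 0.25508022, -0.6245243 ,  0.2306053 ]), 'tool_rot': array([-175.89770098,   89.92791736,  116.31958341]), 'ft_force': array([1.05469138, 0.26286369, 0.29288688]), 'wrist_torque': array([-0.02921588,  0.0380011 , -0.0178473 ]), 'grip_width': 0.08517263508661246}
```

View pics/scene1.png

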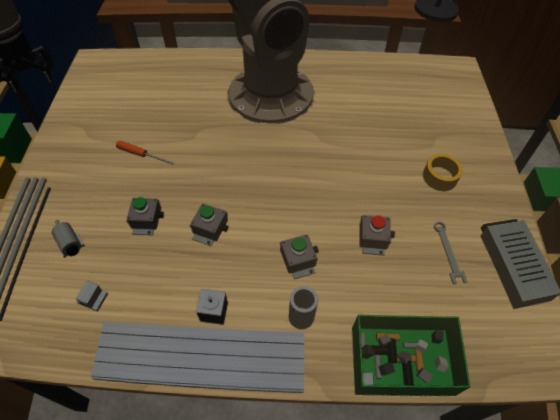

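View pics/top1.png

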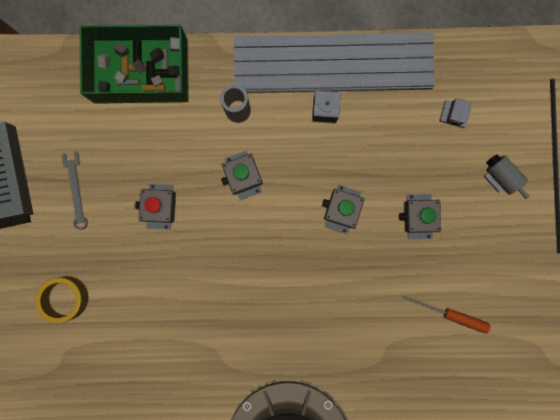

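The top view shows green caps at about (241,172), (346,208) and (428,216), and the red one at (153,205). Next I'll measure them with depth.

```bash
cat > h.py <<'E'
import numpy as np,cv2,pickle
def world(c,mask,T=None):
    T=c.get("pose") if T is None else T
    v,u=np.nonzero(mask); z=c["z_map"][v,u]; k=z>0;u,v,z=u[k],v[k],z[k]
    p=cv2.undistortPoints(np.stack([u,v],1).astype(float)[:,None],c["camera_matrix"],np.array(c["dist_coeffs"],float))[:,0]
    P=np.c_[p*z[:,None],z,np.ones(len(z))]
    return (P@np.array(T).T)[:,:3]
def caps(c,T=None):
    hsv=cv2.cvtColor(c["pixels"],cv2.COLOR_RGB2HSV)
    out=[]
    for n,lo,hi in(("g",(45,120,50),(80,255,255)),("r",(0,170,100),(6,255,255)),("r",(174,170,100),(180,255,255))):
        m=cv2.inRange(hsv,lo,hi); nn,l,st,ce=cv2.connectedComponentsWithStats(m)
        for i in range(1,nn):
            if st[i,4]<40: continue
            P=world(c,l==i,T); 
            if len(P)<20: continue
            zt=np.percentile(P[:,2],80); Q=P[P[:,2]>zt-.004]
            mid=(Q.min(0)+Q.max(0))/2
            print(n,st[i],ce[i].round(1),'mean',Q.mean(0).round(4),'mid',mid.round(4),'size',np.ptp(Q,0).round(4))
E
python3 - <<'E'
from h import *
for n in("top","scene"):
    c=pickle.load(open(n+'.pkl','rb'));print(n);caps(c)
    print(np.array(c["pose"]).round(3))
E
```

```text
top
g [  80   25  102   69 2608] [130.3  63.1] mean [0.8549 0.3253 0.084 ] mid [0.86   0.3293 0.0827] size [0.152  0.2215 0.0163]
g [155  60   7   9  52] [158.3  64.7] mean [0.8726 0.2864 0.0062] mid [0.8739 0.2858 0.0171] size [0.0205 0.0185 0.0303]
g [233 164  15  15 169] [240.5 171.3] mean [0.61   0.0934 0.0765] mid [0.6101 0.0945 0.0776] size [0.0293 0.0308 0.0075]
g [339 200  15  15 177] [346.1 207.3] mean [ 0.5276 -0.136   0.0766] mid [ 0.5284 -0.1355  0.078 ] size [0.0308 0.031  0.0085]
g [420 208  16  15 188] [427.7 215. ] mean [ 0.508  -0.3121  0.0763] mid [ 0.508  -0.3125  0.0783] size [0.0307 0.0317 0.0094]
r [145 197  15  16 187] [152.  204.3] mean [0.5413 0.2872 0.0765] mid [0.541  0.2869 0.0782] size [0.0329 0.0312 0.0091]
[[-0.017 -0.998  0.055  0.466]
 [-1.     0.017  0.002  0.009]
 [-0.003 -0.055 -0.998  1.243]
 [ 0.     0.     0.     1.   ]]
scene
g [  0 113  16  25 248] [  5.2 122.5] mean [-0.2935 -1.3193 -0.4446] mid [-0.2797 -1.3298 -0.442 ] size [0.1714 0.083  0.0119]
g [535 167  25  30 579] [549.1 180.7] mean [-0.0896  1.256  -0.5166] mid [-0.0855  1.2672 -0.51
[... 199 characters left out ...]
an [ 0.5315 -0.1366  0.0765] mid [ 0.5307 -0.1362  0.0777] size [0.0305 0.0325 0.0076]
g [292 238  14  13 136] [298.8 243.7] mean [0.6139 0.0932 0.0759] mid [0.6135 0.0922 0.0768] size [0.0308 0.0306 0.0072]
g [ 358  315  112   73 3061] [410.8 356.6] mean [0.8695 0.3241 0.0838] mid [0.861  0.3283 0.0812] size [0.151  0.221  0.0155]
g [381 355   7  10  63] [383.8 359.2] mean [0.8592 0.2865 0.0038] mid [0.8601 0.2867 0.0046] size [0.0212 0.0147 0.0069]
r [372 216  14  11 122] [378.2 221.1] mean [0.5434 0.2865 0.0758] mid [0.5425 0.2868 0.0766] size [0.0307 0.0328 0.0071]
[[-0.049  0.829 -0.557  1.121]
 [ 0.999  0.033 -0.039  0.056]
 [-0.014 -0.558 -0.83   0.965]
 [ 0.     0.     0.     1.   ]]
```

Both cameras agree to within 3 mm, and the heights match 76 mm. The green caps are at about (0.510,-0.312), (0.530,-0.136) and (0.612,0.093). I'll work out the move to the first one.

```bash
cat > go.py <<'E'
import sys,numpy as np
from bench import *
from scipy.spatial.transform import Rotation as R
s=read_state();t=np.array([float(a) for a in sys.argv[1:4]])
M=R.from_euler('xyz',s['tool_rot'],degrees=True).as_matrix()
d=M.T@(t-s['tool_pos'])*1000
print(s['clock'],s['tool_pos'].round(4),s['ft_force'].round(2));print('axes',M.round(3).tolist());print('total mm',d.round(1))
E
python3 go.py .510 -.312 .11
```

```text
0.1 [ 0.2551 -0.6245  0.2306] [ 0.12  0.13 -0.09]
axes [[-0.001, 0.926, 0.378], [0.001, 0.378, -0.926], [-1.0, -0.0, -0.001]]
total mm [ 120.8  354.2 -192.8]
```

Emit:
{"api": "move_arm", "payload": {
  "steps": [
    {"tx": 0, "ty": 20, "tz": -11},
    {"tx": 0, "ty": 40, "tz": -22},
    {"tx": 0, "ty": 45, "tz": -24.5},
    {"tx": 0, "ty": 45, "tz": -24.5},
    {"tx": 0, "ty": 45, "tz": -24.5}
  ],
  "grip": 0
}}

```text
$.steps[0]: bad value
```

Emit:
{"api": "move_arm", "payload": {
  "steps": [
    {"tx": 0, "ty": 45, "tz": -24.5},
    {"tx": 0, "ty": 40, "tz": -22},
    {"tx": 0, "ty": 20, "tz": -10.5},
    {"tx": 0, "ty": 0, "tz": 0},
    {"tx": 0, "ty": 0, "tz": 0}
  ]
}}

```text
$.steps[0]: bad value
```

```bash
python3 go.py .510 -.312 .11; python3 - <<'E'
from bench import *
from h import *
from scipy.spatial.transform import Rotation as R
s=read_state();c=capture("wrist")
T=np.eye(4);T[:3,:3]=R.from_euler('xyz',s['tool_rot'],degrees=True).as_matrix();T[:3,3]=s['tool_pos']
caps(c,T@np.array(c["hand_eye"]))
cv2.imwrite('pics/w1.png',c["pixels"][:,:,::-1]);print(s['grip_width'])
E
```

```text
0.1 [ 0.2551 -0.6245  0.2306] [ 0.12  0.13 -0.09]
axes [[-0.001, 0.926, 0.378], [0.001, 0.378, -0.926], [-1.0, -0.0, -0.001]]
total mm [ 120.8  354.2 -192.8]
g [ 478  163   79   69 3062] [516.6 197.1] mean [ 0.3934 -1.3805 -0.5168] mid [ 0.3924 -1.3496 -0.3898] size [0.1688 0.2564 0.2617]
0.08521606535951308
```

View pics/w1.png

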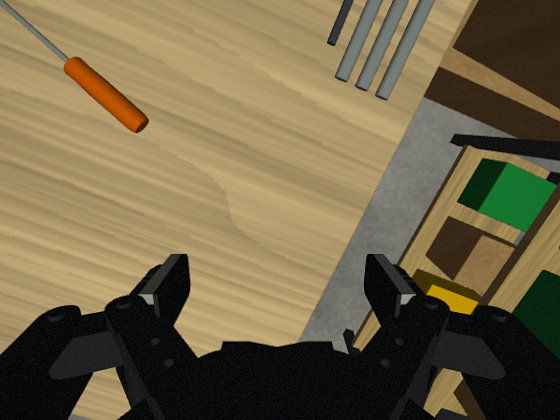

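The moves were refused because every row needs all its fields. The picture shows only the start pose: open fingers, with the screwdriver at (105,95).

Emit:
{"api": "move_arm", "payload": {
  "steps": [
    {"tx": 0, "ty": 20, "tz": -11, "yaw": 0},
    {"tx": 0, "ty": 40, "tz": -22, "yaw": 0},
    {"tx": 0, "ty": 45, "tz": -24.5, "yaw": 0},
    {"tx": 0, "ty": 45, "tz": -24.5, "yaw": 0},
    {"tx": 0, "ty": 45, "tz": -24.5, "yaw": 0}
  ],
  "grip": 0
}}

```text
clock: 0.78
tool_pos: [0.3968, -0.4501, 0.2314]
tool_rot: [111.0, 90.0, 43.2]
ft_force: [0.8, 0.1, 0.1]
grip_width: -0.0001
```

Emit:
{"api": "move_arm", "payload": {
  "steps": [
    {"tx": 0, "ty": 45, "tz": -24.5, "yaw": 0},
    {"tx": 0, "ty": 40, "tz": -22, "yaw": 0},
    {"tx": 0, "ty": 30, "tz": -16, "yaw": 0},
    {"tx": 0, "ty": 0, "tz": 0, "yaw": 0},
    {"tx": 0, "ty": 0, "tz": 0, "yaw": 0}
  ]
}}

```text
clock: 1.4
tool_pos: [0.478, -0.3511, 0.2313]
tool_rot: [-93.9, 90.0, -161.6]
ft_force: [-0.2, 0.4, 0.5]
grip_width: -0.0
```

```bash
cat > wr.py <<'E'
import sys
from bench import *
from h import *
from scipy.spatial.transform import Rotation as R
s=read_state();c=capture("wrist")
T=np.eye(4);T[:3,:3]=R.from_euler('xyz',s['tool_rot'],degrees=True).as_matrix();T[:3,3]=s['tool_pos']
caps(c,T@np.array(c["hand_eye"]))
cv2.imwrite(f'pics/{sys.argv[1]}.png',c["pixels"][:,:,::-1]);print(s['grip_width'],s['ft_force'])
E
python3 go.py .510 -.312 .11;python3 wr.py w2
```

```text
1.4 [ 0.478  -0.3511  0.2313] [-0.24  0.39  0.51]
axes [[-0.0, 0.926, 0.378], [-0.0, 0.378, -0.926], [-1.0, -0.0, -0.0]]
total mm [121.3  44.4 -24.1]
g [  64   37   41   41 1228] [83.6 56.9] mean [ 0.529  -0.1376  0.0761] mid [ 0.5287 -0.1365  0.0757] size [0.0343 0.0352 0.0057]
g [236 131  35  36 966] [252.8 148.8] mean [ 0.5097 -0.3131  0.0761] mid [ 0.5094 -0.3131  0.0758] size [0.0344 0.034  0.0057]
g [ 519  260   41   57 1400] [544.8 289.2] mean [ 0.3801 -1.3961 -0.517 ] mid [ 0.3961 -1.1299 -0.2605] size [0.1764 0.7619 0.52  ]
-4.570449269843991e-05 [-0.24283415  0.38729588  0.51488561]
```

View pics/w2.png

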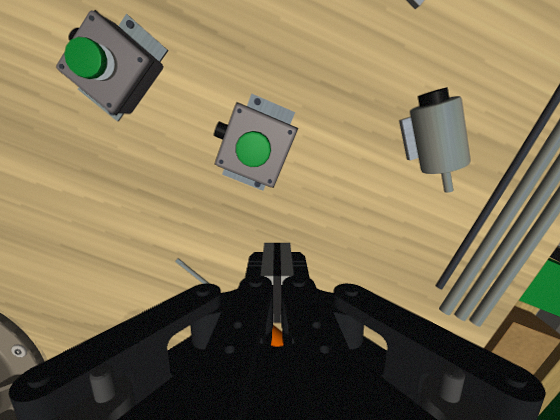

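The wrist camera puts the cap (pixel 253,149) at (0.510,-0.313,0.076). I'll move above it.

Emit:
{"api": "move_arm", "payload": {
  "steps": [
    {"tx": 20, "ty": 25, "tz": -13.5, "yaw": 0},
    {"tx": 40, "ty": 19.2, "tz": -10, "yaw": 0},
    {"tx": 45, "ty": 0, "tz": 0, "yaw": 0},
    {"tx": 30, "ty": 0, "tz": 0, "yaw": 0},
    {"tx": 10, "ty": 0, "tz": 0, "yaw": 0}
  ]
}}

```text
clock: 2.08
tool_pos: [0.5089, -0.3131, 0.0847]
tool_rot: [-133.7, 89.8, 158.4]
ft_force: [0.1, 0.8, 0.2]
grip_width: -0.0002
```

```bash
python3 go.py .510 -.313 .078
```

```text
2.075 [ 0.5089 -0.3131  0.0847] [0.1  0.84 0.2 ]
axes [[-0.003, 0.926, 0.377], [0.001, 0.377, -0.926], [-1.0, -0.002, -0.002]]
total mm [6.7 1.1 0.3]
```

Emit:
{"api": "move_arm", "payload": {
  "steps": [
    {"tx": 3, "ty": 0.5, "tz": 0, "yaw": 0},
    {"tx": 2, "ty": 0, "tz": 0, "yaw": 0},
    {"tx": 1, "ty": 0, "tz": 0, "yaw": 0},
    {"tx": 1, "ty": 0, "tz": 0, "yaw": 0},
    {"tx": 0, "ty": 0, "tz": 0, "yaw": 0}
  ]
}}

```text
clock: 2.7
tool_pos: [0.5109, -0.3125, 0.0795]
tool_rot: [50.9, 90.0, -16.9]
ft_force: [-0.0, 0.1, -0.0]
grip_width: 0.0004
```

Emit:
{"api": "move_arm", "payload": {
  "steps": [
    {"tx": 0.8, "ty": 0, "tz": 0, "yaw": 0},
    {"tx": 0.8, "ty": 0, "tz": 0, "yaw": 0},
    {"tx": 0.8, "ty": 0, "tz": 0, "yaw": 0},
    {"tx": 0.8, "ty": 0, "tz": 0, "yaw": 0},
    {"tx": 0, "ty": 0, "tz": 0, "yaw": 0}
  ]
}}

```text
clock: 3.32
tool_pos: [0.5108, -0.3125, 0.076]
tool_rot: [-160.7, 90.0, 131.5]
ft_force: [0.7, -0.5, 0.5]
grip_width: 0.0001
```

Near contact at z=0.076. Now the slow press.

Emit:
{"api": "move_arm", "payload": {
  "steps": [
    {"tx": 0.6, "ty": 0, "tz": 0, "yaw": 0},
    {"tx": 0.6, "ty": 0, "tz": 0, "yaw": 0},
    {"tx": 0.6, "ty": 0, "tz": 0, "yaw": 0},
    {"tx": 0.6, "ty": 0, "tz": 0, "yaw": 0},
    {"tx": 0, "ty": 0, "tz": 0, "yaw": 0}
  ]
}}

```text
clock: 3.95
tool_pos: [0.5108, -0.3125, 0.0737]
tool_rot: [-156.0, 90.0, 136.3]
ft_force: [0.3, -0.3, 1.6]
grip_width: -0.0001
```

Emit:
{"api": "move_arm", "payload": {
  "steps": [
    {"tx": 0.6, "ty": 0, "tz": 0, "yaw": 0},
    {"tx": 0.6, "ty": 0, "tz": 0, "yaw": 0},
    {"tx": 0.6, "ty": 0, "tz": 0, "yaw": 0},
    {"tx": 0.6, "ty": 0, "tz": 0, "yaw": 0},
    {"tx": 0, "ty": 0, "tz": 0, "yaw": 0}
  ]
}}

```text
clock: 4.58
tool_pos: [0.5108, -0.3125, 0.0713]
tool_rot: [174.9, 90.0, 107.1]
ft_force: [-0.3, 0.1, 1.3]
grip_width: -0.0004
```

Emit:
{"api": "move_arm", "payload": {
  "steps": [
    {"tx": 0.6, "ty": 0, "tz": 0, "yaw": 0},
    {"tx": 0.6, "ty": 0, "tz": 0, "yaw": 0},
    {"tx": 0.6, "ty": 0, "tz": 0, "yaw": 0},
    {"tx": 0.6, "ty": 0, "tz": 0, "yaw": 0},
    {"tx": 0, "ty": 0, "tz": 0, "yaw": 0}
  ]
}}

```text
clock: 5.2
tool_pos: [0.5108, -0.3125, 0.0689]
tool_rot: [167.5, 90.0, 99.7]
ft_force: [-0.3, 0.5, 1.8]
grip_width: 0.0001
```

Emit:
{"api": "move_arm", "payload": {
  "steps": [
    {"tx": 0.5, "ty": 0, "tz": 0, "yaw": 0},
    {"tx": 0.5, "ty": 0, "tz": 0, "yaw": 0},
    {"tx": 0.5, "ty": 0, "tz": 0, "yaw": 0},
    {"tx": 0.5, "ty": 0, "tz": 0, "yaw": 0},
    {"tx": 0, "ty": 0, "tz": 0, "yaw": 0}
  ]
}}

```text
clock: 5.82
tool_pos: [0.5108, -0.3125, 0.0669]
tool_rot: [-180.0, 90.0, 112.2]
ft_force: [-1.1, 0.0, 3.1]
grip_width: -0.0001
```

Force rose evenly to about 3 N at 9.1 mm with no snap, so this one is worn. I'll let it up gently and check that it returns.

Emit:
{"api": "move_arm", "payload": {
  "steps": [
    {"tx": -2, "ty": 0, "tz": 0, "yaw": 0},
    {"tx": -4, "ty": 0, "tz": 0, "yaw": 0},
    {"tx": -6, "ty": 0, "tz": 0, "yaw": 0},
    {"tx": -20, "ty": 0, "tz": 0, "yaw": 0},
    {"tx": -20, "ty": 0, "tz": 0, "yaw": 0}
  ]
}}

```text
clock: 6.45
tool_pos: [0.5106, -0.3124, 0.1196]
tool_rot: [-145.7, 90.0, 146.6]
ft_force: [-0.2, -0.2, -0.4]
grip_width: 0.0004
```

```bash
python3 wr.py w3; python3 go.py .5295 -.1367 .115
```

```text
g [   0   70   50   61 2436] [ 21.8 100.1] mean [ 0.5297 -0.1393  0.0761] mid [ 0.5288 -0.1387  0.0758] size [0.0351 0.0316 0.0059]
g [ 250  206   52   46 1664] [275.7 227.5] mean [ 0.5124 -0.3116  0.0762] mid [ 0.5099 -0.3128  0.1029] size [0.0341 0.0345 0.0598]
0.0003867342517220174 [-0.22048792 -0.154925   -0.40578923]
6.5 [ 0.5118 -0.3131  0.1223] [ 1.17 -0.19  3.13]
axes [[0.003, 0.926, 0.378], [-0.001, 0.378, -0.926], [-1.0, 0.002, 0.002]]
total mm [   7.1   83.1 -156.6]
```

The cap is back up at 76 mm. Next is the button at (0.5295,-0.137).

Emit:
{"api": "move_arm", "payload": {
  "steps": [
    {"tx": 0, "ty": 12, "tz": -24, "yaw": 0},
    {"tx": 0, "ty": 25, "tz": -47, "yaw": 0},
    {"tx": 0, "ty": 25, "tz": -47, "yaw": 0},
    {"tx": 0, "ty": 15, "tz": -28, "yaw": 0},
    {"tx": 0, "ty": 6, "tz": -10.5, "yaw": 0}
  ]
}}

```text
clock: 7.12
tool_pos: [0.5287, -0.1342, 0.1191]
tool_rot: [137.7, 90.0, 70.1]
ft_force: [-0.6, -1.0, -0.1]
grip_width: 0.0
```

Emit:
{"api": "move_arm", "payload": {
  "steps": [
    {"tx": 10, "ty": 0, "tz": 0, "yaw": 0},
    {"tx": 10, "ty": 0, "tz": 0, "yaw": 0},
    {"tx": 8, "ty": 0, "tz": 0, "yaw": 0},
    {"tx": 3, "ty": 0, "tz": 0, "yaw": 0},
    {"tx": 0, "ty": 0, "tz": 0, "yaw": 0}
  ]
}}

```text
clock: 7.75
tool_pos: [0.5283, -0.1366, 0.0876]
tool_rot: [-128.1, 90.0, 164.1]
ft_force: [-0.3, 0.5, -0.9]
grip_width: -0.0001
```

```bash
python3 go.py .5295 -.137 .076; python3 wr.py w4
```

```text
7.75 [ 0.5283 -0.1366  0.0876] [-0.33  0.54 -0.92]
axes [[-0.0, 0.926, 0.378], [0.0, 0.378, -0.926], [-1.0, -0.0, -0.0]]
total mm [11.6  0.9  0.9]
g [ 246  218   61   41 1466] [275.2 235.8] mean [ 0.5365 -0.1331  0.076 ] mid [ 0.5325 -0.1361  0.0861] size [0.0289 0.0346 0.0268]
g [493 341  46  34 820] [519.7 355.6] mean [ 0.5201 -0.3093  0.0774] mid [ 0.5369 -0.2574  0.1232] size [0.0546 0.1449 0.1015]
-7.134802227588969e-05 [-0.32752163  0.53660161 -0.92157119]
```

View pics/w4.png

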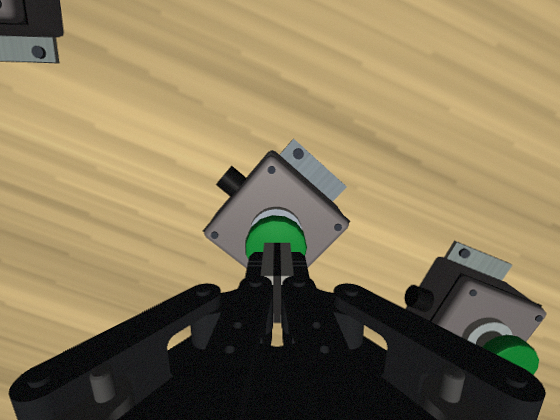

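The fingertips (277,260) are over the cap, with the first cap standing up at right (515,355). I'll approach, then press slowly.

Emit:
{"api": "move_arm", "payload": {
  "steps": [
    {"tx": 4, "ty": 0.9, "tz": 0.9, "yaw": 0},
    {"tx": 3, "ty": 0, "tz": 0, "yaw": 0},
    {"tx": 2, "ty": 0, "tz": 0, "yaw": 0},
    {"tx": 1, "ty": 0, "tz": 0, "yaw": 0},
    {"tx": 0.6, "ty": 0, "tz": 0, "yaw": 0}
  ]
}}

```text
clock: 8.43
tool_pos: [0.5297, -0.1367, 0.0773]
tool_rot: [104.2, 90.0, 36.4]
ft_force: [0.6, 0.4, -0.1]
grip_width: -0.0002
```

Emit:
{"api": "move_arm", "payload": {
  "steps": [
    {"tx": 0.6, "ty": 0, "tz": 0, "yaw": 0},
    {"tx": 0.6, "ty": 0, "tz": 0, "yaw": 0},
    {"tx": 0.6, "ty": 0, "tz": 0, "yaw": 0},
    {"tx": 0.6, "ty": 0, "tz": 0, "yaw": 0},
    {"tx": 0, "ty": 0, "tz": 0, "yaw": 0}
  ]
}}

```text
clock: 9.05
tool_pos: [0.5297, -0.1367, 0.075]
tool_rot: [87.8, 90.0, 20.0]
ft_force: [-1.1, -0.6, 3.3]
grip_width: -0.0004
```

3.3 N at 1 mm looks like the sound one. I'll continue slowly.

Emit:
{"api": "move_arm", "payload": {
  "steps": [
    {"tx": 0.5, "ty": 0, "tz": 0, "yaw": 0},
    {"tx": 0.5, "ty": 0, "tz": 0, "yaw": 0},
    {"tx": 0.5, "ty": 0, "tz": 0, "yaw": 0},
    {"tx": 0.3, "ty": 0, "tz": 0, "yaw": 0},
    {"tx": 0, "ty": 0, "tz": 0, "yaw": 0}
  ]
}}

```text
clock: 9.68
tool_pos: [0.5297, -0.1368, 0.0732]
tool_rot: [87.4, 90.0, 19.6]
ft_force: [-1.5, 0.5, 6.4]
grip_width: -0.0
```

Emit:
{"api": "move_arm", "payload": {
  "steps": [
    {"tx": 0.5, "ty": 0, "tz": 0, "yaw": 0},
    {"tx": 0.5, "ty": 0, "tz": 0, "yaw": 0},
    {"tx": 0.5, "ty": 0, "tz": 0, "yaw": 0},
    {"tx": 0.5, "ty": 0, "tz": 0, "yaw": 0},
    {"tx": 0, "ty": 0, "tz": 0, "yaw": 0}
  ]
}}

```text
clock: 10.3
tool_pos: [0.5297, -0.1367, 0.071]
tool_rot: [156.0, 90.0, 88.2]
ft_force: [-0.5, 0.7, 2.1]
grip_width: -0.0001
```

Emit:
{"api": "move_arm", "payload": {
  "steps": [
    {"tx": 0.5, "ty": 0, "tz": 0, "yaw": 0},
    {"tx": 0.5, "ty": 0, "tz": 0, "yaw": 0},
    {"tx": 0.5, "ty": 0, "tz": 0, "yaw": 0},
    {"tx": 0.5, "ty": 0, "tz": 0, "yaw": 0},
    {"tx": 0, "ty": 0, "tz": 0, "yaw": 0}
  ]
}}

```text
clock: 10.92
tool_pos: [0.5296, -0.1367, 0.0691]
tool_rot: [-143.5, 90.0, 148.7]
ft_force: [0.4, -0.3, -0.5]
grip_width: -0.0001
```

It peaked at 6.4 N and fell to zero by 6.9 mm, so it has snapped over. I'll go a little further for margin, then lift.

Emit:
{"api": "move_arm", "payload": {
  "steps": [
    {"tx": 0.5, "ty": 0, "tz": 0, "yaw": 0},
    {"tx": 0.5, "ty": 0, "tz": 0, "yaw": 0},
    {"tx": 0.5, "ty": 0, "tz": 0, "yaw": 0},
    {"tx": 0, "ty": 0, "tz": 0, "yaw": 0},
    {"tx": 0, "ty": 0, "tz": 0, "yaw": 0}
  ]
}}

```text
clock: 11.55
tool_pos: [0.5296, -0.1368, 0.0676]
tool_rot: [161.1, 90.0, 93.3]
ft_force: [-0.1, 0.3, -0.3]
grip_width: 0.0
```

Emit:
{"api": "move_arm", "payload": {
  "steps": [
    {"tx": -2, "ty": 0, "tz": 0, "yaw": 0},
    {"tx": -4, "ty": 0, "tz": 0, "yaw": 0},
    {"tx": -10, "ty": 0, "tz": 0, "yaw": 0},
    {"tx": -25, "ty": 0, "tz": 0, "yaw": 0},
    {"tx": -40, "ty": 0, "tz": 0, "yaw": 0}
  ]
}}

```text
clock: 12.18
tool_pos: [0.529, -0.1366, 0.1493]
tool_rot: [-127.8, 89.9, 164.4]
ft_force: [0.1, -0.2, 0.4]
grip_width: -0.0003
```

Emit:
{"api": "move_arm", "payload": {
  "steps": [
    {"tx": -40, "ty": -40, "tz": 20, "yaw": 0},
    {"tx": -30, "ty": -30, "tz": 15, "yaw": 0},
    {"tx": 0, "ty": 0, "tz": 0, "yaw": 0},
    {"tx": 0, "ty": 0, "tz": 0, "yaw": 0},
    {"tx": 0, "ty": 0, "tz": 0, "yaw": 0}
  ]
}}

```text
clock: 12.8
tool_pos: [0.4783, -0.1947, 0.218]
tool_rot: [-146.4, 89.9, 145.8]
ft_force: [-0.3, 0.1, -0.5]
grip_width: 0.0001
```

```bash
python3 wr.py w5
```

```text
g [ 223  104   36   37 1053] [240.3 122.2] mean [ 0.5292 -0.1365  0.0661] mid [ 0.5288 -0.1367  0.0657] size [0.0345 0.0342 0.0055]
g [379 192  34  34 882] [395.7 209.4] mean [ 0.5101 -0.3117  0.076 ] mid [ 0.5099 -0.3123  0.0754] size [0.0341 0.0336 0.0053]
5.17616736336687e-05 [-0.26129674  0.1140237  -0.4540188 ]
```

View pics/w5.png

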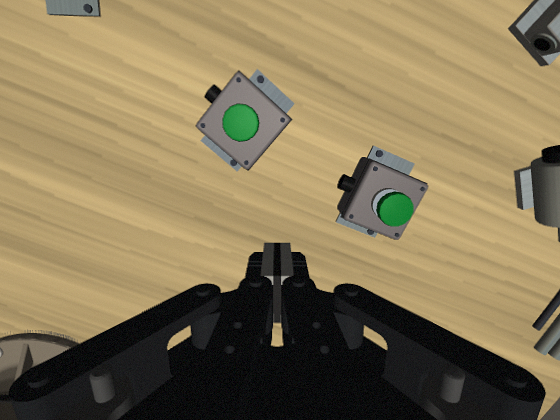

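The pressed cap at (240,122) is latched at 66 mm, and the worn one at (396,209) is back at 76 mm. The arm is clear of everything, so I'll hand in.

```bash
python3 -c "
from bench import *
print(hand_in())"
```

```text
the job is handed in; nothing more can be done
None
```

The sound green button is found and latched down, and the job is handed in at about 13 s of the 51 s allowed.

- **First button, at (0.510, -0.313):** it was worn. Force rose to only about 3 N by 9.1 mm, short of the 10 mm bottom, with no snap. I let it up, and the wrist camera showed its cap back at 76 mm.
- **Second button, at (0.530, -0.137):** it was the sound one. Force reached 6.4 N near 2.8 mm, then fell to zero by 6.9 mm as it snapped over. After I lifted off, the camera showed its cap staying down at 66 mm.
- **Not touched:** the third green button and the red stop button.

When I handed in, the gripper was about 0.15 m above the bench boxes, with no contact force. Before that, two early move calls were refused for missing fields and moved nothing. The positions measured by the cameras differed by at most about 4 mm. No final check failed.

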